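Close the wide biscuit tub

ROBOT

A 6-joint arm with a two-finger parallel gripper is mounted at the origin on the work surface. World frame = base frame: x ahead of the robot, y to its left, z up, the work surface at z = 0. Lengths are in m, angles in rad, forces in N, time in s.
With the tool pointing down it reaches from about 0.3 to 0.875 m from the base axis. Payload 6.4 kg.
Tool frame: the origin (TCP) lies at the centre of the arm's flange, where the gripper is bolted on; the fingertips stand 173 mm ahead of it and the grasp point (between the pads) lies 155 mm ahead of it; z points along the fingers, x is the direction in which the jaws open and shut, and the axes are right-handed (so a half turn about z gives the same grasp; the last joint's range is limited). The gripper opens to 85 mm and grips with 20 to 120 N. Pads are 22 mm wide; open, the fingers measure 114 mm over their backs; the gripper's body (76 mm by 85 mm) begins 54 mm behind the grasp point. The pads swing forward as they close: fully open they stand 13 mm farther back than shut.
Start: joints at [0.976, 0.181, 1.607, -0, 1.354, -0.206], TCP at [0.218, 0.532, 0.405] pointing down, gripper open.
Joint ranges: [-2.99, 2.99], [-0.89, 2.07], [0.3, 2.58], [-1.14, 4.28], [0, 2.63], [-3.12, 3.12]. Speed limits (rad/s): [2.57, 2.57, 3.01, 3.14, 3.14, 3.14].

INTERFACE

Orientations are given as a unit quaternion [w, x, y, z].
In Python, from bench import ctrl gives the robot as it stands. The module is installed in compiled form; this text tells all that it offers.
- The arm moves only by the tool move_arm, never from a script. Its argument "moves" is a list of rows, each an object of numbers: "gripper": the opening in per cent of the stroke, from 0 (shut) to 100 (fully open); "x", "y", "z": the shift along the tool's x, y, z in cm; "roll": the turn about the tool's z in degrees. In form: [{"gripper": .., "x": .., "y": .., "z": .., "roll": ..}, ...]. A call has 1 to 5 rows; each row shifts and turns the commanded pose from where the row before left it, along the tool's axes as they then stand; what a row does not reach is not made up. A row lasts 1/8 s, in which the tool goes at most 62.5 mm and 10.7 degrees, less where a joint would pass 70% of its speed; a pose out of reach is approached as far as the arm can. A call is refused whole if a number of a shift passes 6.25 or a number of a turn 10.7, either way. A call with a gripper value outside its range is refused whole. The fingers move at their own pace and stop on an object; the grip force is fixed at half the most. Time passes only in rows, so rows that do not move let the fingers close. It gives the time, the measured TCP pose, the force and the opening at its end, in the units of the state.
- ctrl.get_obs(): the state, without advancing time (a new reading comes with each control period).
- ctrl.camera(name): name is "scene" or "top" or "wrist"; returns a dict with "img" (384x512x3 uint8, red, green, blue), "fx", "fy", "cx", "cy" (pixels), "world_from_camera" (4x4, takes a point from camera to world coordinates); the wrist camera has in their place "tool_from_camera" (4x4, takes a point from camera to tool coordinates, whose origin is the TCP and whose axes are the tool frame's). Camera axes: x right, y up, looking along -z (the intrinsics and any distortion apply to the point x, -y, -z); pixel columns grow to the right and rows downward; lengths in m; the calibration is good to about 2 mm. The wrist camera is an equidistant fisheye: a pixel r from the principal point sees the ray r / f radians off the axis. A picture is of the moment at which its call begins: read the wrist's pose just before it. There is no depth.
- ctrl.hand_in(): hands the job in, once; it reports no verdict.
The state is a dict: "time_s": time; "q": joint angles; "dq": joint speeds; "joint_efforts": joint torques, N m; "eef_pos": TCP position; "eef_rot": TCP orientation; "wrist_force": force on the tool from outside, world axes, zero at the start; "torque": the same for the moment, N m; "opening": opening from 0.0 (shut) to 1.0 (fully open).
Only numpy, scipy, OpenCV 4.12 (cv2) and the standard library are available. Lean on these libraries where they do the work, as an engineer would, in place of code of your own. Each camera call takes 0.05 s, during which the arm holds its last target. There are 200 camera calls.

TASK

Close the wide biscuit tub on the office desk: pick up the larger of the two knobbed lids, set it in the wide tub's mouth and press it down, through the resistance of the seal, until it is fully home and level, its wooden plate down on the rim all round; then let go. Leave the small tub and the small lid alone where they are, and the wide tub standing upright on the desk.

Things in the scene. Friction and masses are not known exactly. Their poses are not given: they have to be found in the camera images.
- tub: Wide open cream ceramic tub, round, 110 mm across, 85 mm tall, mouth 98 mm; loose, 0.5-0.9 kg. Origin: centre of underside, z up. 6 mm below the rim 4 sprung seal bars leave 88 mm. Laid in, the lid centres itself from 8 mm off and rests with its origin about 68 mm above the tub's; a push of 5-15 N takes it past the seal, home at 56 mm, plate on the rim. 40 N does no harm.
- lid: Larger lid, 63 mm tall, loose on the desk, knob up, 0.13-0.20 kg. Origin: centre of the plug's underside, z up to the knob. White plug 0-29 mm (foot 68 mm across, bead 93 mm at 17 mm, neck 87 mm); round light-wood plate 116 mm across at 29-37 mm; upright round wooden knob 28 mm across at 37-63 mm. Press it through the gripped knob or from above.
- small_tub: Bystander: narrow open tub of the same cream ceramic, 74 mm across, 70 mm tall, loose. Origin: centre of its underside. Its mouth (64 mm) is too narrow for the larger lid. Leave it. The tubs, lids and a cream mug (80 mm across, 85 mm tall, with a handle) stand in any order on five places, centres at least 140 mm apart.
- small_lid: Bystander: the narrow tub's lid, like the larger one but only 78 mm across and 47 mm tall, with a knob 20 mm across, loose on the desk, knob up. Origin: centre of the underside of its plug. Leave it.
Not all that is in view belongs to the job. Leave any blue or green look-alike of the tub alone.

How it is judged:
On the way:
1. the larger lid is fully home in the wide tub while the hand presses or holds it (z of lid in the frame of tub between 0.05 and 0.0595 m and horizontal distance between lid and tub below 0.01 m and angle between the z axis of lid and the z axis of tub, either way round below 0.07 rad and contact force between any of the fingers, the arm and lid above 2 N), for 0.05 s.
At the end, for the whole second after the job is handed in: The larger lid is home in the wide tub: its origin 50 to 59.5 mm above the tub's underside (56 when the plate rests on the rim), within 10 mm of the tub's axis and level with it within 4 degrees; the tub stands on the desk, upright within 5 degrees; both at rest (z of lid in the frame of tub between 0.05 and 0.0595 m and horizontal distance between lid and tub below 0.01 m and angle between the z axis of lid and the z axis of tub, either way round below 0.07 rad and angle between tub's own z axis and vertical below 0.1 rad and height (world z) of tub below 0.008 m and linear speed of each of lid, tub below 0.02 m/s); the robot touches nothing.
It fails at once if the small tub is moved by more than 40 mm or tipped over (distance of small_tub from where it was at the start of the episode above 0.04 m or angle between small_tub's own z axis and vertical above 0.5 rad).
It fails at once if the small lid is moved by more than 40 mm (distance of small_lid from where it was at the start of the episode above 0.04 m).
It also fails if it takes over 38 s, if anything falls off the work surface, if the arm or the gripper's body presses on something with over 40 N, if the wrist force passes 120 N, or if a joint passes its speed limit or range.

## Working session

There is one attempt and no reset: what is moved stays moved. The work goes in short steps, Python scripts to look and compute and a tool call to move; the robot and the scene stay as the last step left them, time stands still between calls to the robot, and variables do not carry over. Pictures are saved under pics/ and viewed, about 8 in all and at most 12, crops included, and the job is handed in when it is done.

Besides the shell and the picture viewer there is one more tool, called after "Call:" in YAML: its name, and indented under it one key for each argument. move_arm: Moves the arm, as the interface text tells. Its arguments: {"type":"object","properties":{"moves":{"type":"array","items":{"type":"object","properties":{"gripper":{"type":"number"},"x":{"type":"number"},"y":{"type":"number"},"z":{"type":"number"},"roll":{"type":"number"}}}}},"required":["moves"]}

```bash
mkdir -p pics
cat > h.py <<'E'
import numpy as np, cv2
from bench import ctrl
def snap(n,f):
    o=ctrl.get_obs(); c=ctrl.camera(n); cv2.imwrite('pics/'+f,c['img'][:,:,::-1]); return o,c
def ground(c,u,v,z):
    T=np.array(c['world_from_camera']); d=T[:3,:3]@np.array([(u-c['cx'])/c['fx'],-(v-c['cy'])/c['fy'],-1]); p=T[:3,3]
    return p+d*(z-p[2])/d[2]
E
python3 - <<'E'
from h import *
o,c=snap('top','t1.png'); o2,s=snap('scene','s1.png')
print({k:v for k,v in c.items() if k!='img'}); print(s['world_from_camera'])
print(o)
a=np.hstack([c['img'],s['img']]); cv2.imwrite('pics/both.png',cv2.resize(a,(800,300))[:,:,::-1])
E
```

```text
{'fx': 467.67361556795254, 'fy': 467.67361556795254, 'cx': 258.50552231342704, 'cy': 189.85283009898686, 'world_from_camera': array([[-0.01530115,  0.98294277, -0.18327407,  0.26817653],
       [-0.99988163, -0.01474638,  0.00438958,  0.01440124],
       [ 0.00161208,  0.18331954,  0.98305206,  1.13439817],
       [ 0.        ,  0.        ,  0.        ,  1.        ]])}
[[ 0.51804748 -0.72607564  0.4521515   0.99334832]
 [ 0.85521067  0.4492826  -0.25837929 -0.3057627 ]
 [-0.01554089  0.52053753  0.85369735  1.01857736]
 [ 0.          0.          0.          1.        ]]
{'time_s': 0.0, 'q': array([ 9.75700480e-01,  1.81559809e-01,  1.60799264e+00,  9.10176391e-06,
        1.35381284e+00, -2.06277388e-01]), 'dq': array([-0.00156934,  0.00107268,  0.00129875,  0.00044126,  0.00146348,
        0.00091111]), 'joint_efforts': array([-2.33315492e-03, -4.44890285e+01, -3.51321352e+01, -6.60627338e-04,
        9.77337331e-03,  7.38819949e-06]), 'eef_pos': array([0.21780759, 0.5318818 , 0.40378076]), 'eef_rot': array([ 3.28509345e-04,  8.30390291e-01,  5.57181460e-01, -8.23201668e-04]), 'wrist_force': array([ 0.44260316, -0.68175312,  0.08300566]), 'torque': array([-0.01493191,  0.03164027,  0.00257621]), 'opening': 0.9957946892982682}
```

View pics/t1.png

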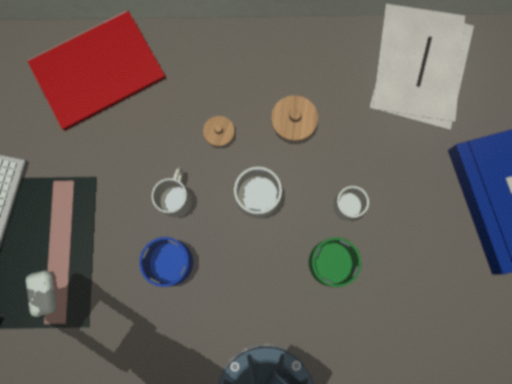

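View pics/s1.png

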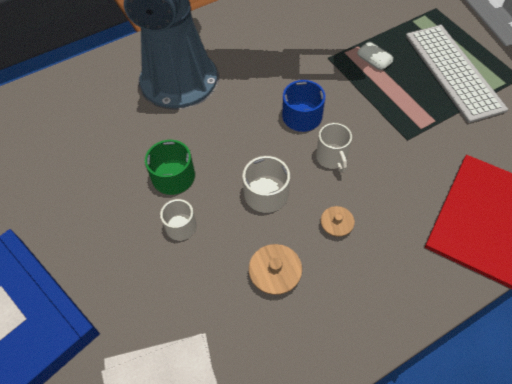

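The top view shows these candidates:
- **Lids:** large wood lid (295,118), small lid (219,130).
- **Tubs:** wide cream tub (258,191), small tub (352,202), cream mug with handle (172,196), blue tub (166,262), green tub (335,262).

I choose the lid at (295,118) and the tub at (258,191).

Run:
```python
from h import *
c=ctrl.camera('top'); s=ctrl.camera('scene')
def comp(m,u,v):
    n,l,st,ce=cv2.connectedComponentsWithStats(m.astype(np.uint8))
    k=l[v-6:v+7,u-6:u+7].ravel(); k=np.bincount(k[k>0]).argmax()
    cn=max(cv2.findContours((l==k).astype(np.uint8),0,1)[0],key=cv2.contourArea)
    return cn[:,0,:]
from scipy.optimize import least_squares
def circ(cam,cn,z):
    p=np.array([ground(cam,u,v,z)[:2] for u,v in cv2.convexHull(cn)[:,0]])
    r=least_squares(lambda q:np.hypot(*(p-q[:2]).T)-q[2],[*p.mean(0),.05],loss='soft_l1',f_scale=.002); return r.x.round(4),round(r.cost**.5,4)
for nm,cam,L,T in (('top',c,(295,118),(258,191)),('scene',s,(276,275),(266,187))):
    h=cv2.cvtColor(cam['img'],cv2.COLOR_RGB2HSV)
    wood=(h[...,1]>90)&(h[...,0]<25)&(h[...,2]>80)
    cr=(h[...,1]<60)&(h[...,2]>120)
    print(nm,'lid',circ(cam,comp(wood,*L),.035))
    print(nm,'tub',circ(cam,comp(cr,*T),.085))
    if nm=='top':
        for n,m,q,z in(('sl',wood,(219,130),.03),('st',cr,(352,202),.07),('mug',cr,(172,196),.085)): print(n,circ(cam,comp(m,*q),z))
cv2.imwrite('pics/crop.png',np.vstack([cv2.resize(c['img'][80:250,130:390],None,fx=2,fy=2)])[:,:,::-1])
```

```text
top lid (array([ 0.653 , -0.0809,  0.0573]), np.float64(0.0014))
top tub (array([0.4652, 0.0123, 0.0565]), np.float64(0.0011))
sl (array([0.6237, 0.1057, 0.0378]), np.float64(0.0011))
st (array([ 0.4376, -0.2074,  0.0384]), np.float64(0.0011))
mug (array([0.458 , 0.2141, 0.0429]), np.float64(0.0115))
scene lid (array([ 0.6531, -0.0824,  0.0581]), np.float64(0.0014))
scene tub (array([0.3394, 0.0672, 0.6258]), np.float64(0.0345))
```

View pics/crop.png

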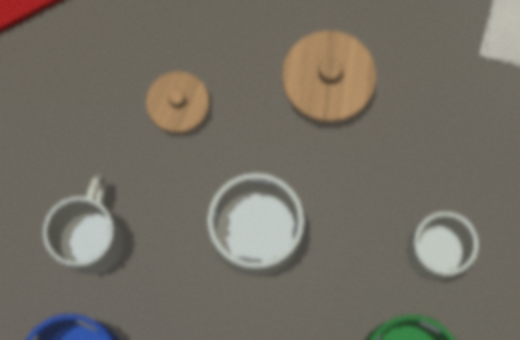

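The crop confirms it. The large lid is at crop (330,75), and its fitted radius of 57–58 mm matches. The wide tub is at crop (256,220), handleless, with a 56 mm radius. Moving above the lid.

Call:
move_arm:
  moves:
    - {"gripper":70,"x":-2.7,"y":4.2}
    - {"x":-2.7,"y":4.2}
    - {"x":-2.7,"y":4.2}
    - {"x":-2.7,"y":4.2}
    - {"x":-2.7,"y":4.2}

```text
validation failed for argument at $.mo...
```

Call:
move_arm:
  moves:
    - {"x":-2.7,"y":4.2}
    - {"x":-2.7,"y":4.2}
    - {"x":-2.7,"y":4.2}
    - {"x":-2.7,"y":4.2}
    - {"x":-2.7,"y":4.2}

```text
validation failed for argument at $.mo...
```

Call:
move_arm:
  moves:
    - {"x":-2.7,"y":4.2}
    - {"x":-2.7,"y":4.2}
    - {"x":-2.7,"y":4.2}
    - {"x":-2.7,"y":4.2}
    - {"gripper":70}

```text
validation failed for argument at $.mo...
```

All fields are probably required.

Call:
move_arm:
  moves:
    - {"gripper":70,"x":-2.7,"y":4.2,"z":0,"roll":0}
    - {"gripper":70,"x":-2.7,"y":4.2,"z":0,"roll":0}
    - {"gripper":70,"x":-2.7,"y":4.2,"z":0,"roll":0}
    - {"gripper":70,"x":-2.7,"y":4.2,"z":0,"roll":0}
    - {"gripper":70,"x":-2.7,"y":4.2,"z":0,"roll":0}

```text
time_s: 0.82
eef_pos: [0.3617, 0.3262, 0.4047]
eef_rot: [0.0, 0.83, 0.557, 0.0]
wrist_force: [1.6, -0.2, 0.3]
opening: 0.7
```

Call:
move_arm:
  moves:
    - {"gripper":70,"x":-2.7,"y":4.2,"z":0,"roll":0}
    - {"gripper":70,"x":-2.7,"y":4.2,"z":0,"roll":0}
    - {"gripper":70,"x":-2.7,"y":4.2,"z":0,"roll":0}
    - {"gripper":70,"x":-2.7,"y":4.2,"z":0,"roll":0}
    - {"gripper":70,"x":-2.7,"y":4.2,"z":0,"roll":0}

```text
time_s: 1.45
eef_pos: [0.5049, 0.1215, 0.4047]
eef_rot: [-0.0, 0.83, 0.557, 0.0]
wrist_force: [0.7, 0.9, -0.3]
opening: 0.696
```

Call:
move_arm:
  moves:
    - {"gripper":70,"x":-2.7,"y":4.2,"z":0,"roll":0}
    - {"gripper":70,"x":-2.7,"y":4.2,"z":0,"roll":0}
    - {"gripper":70,"x":-2.7,"y":4.2,"z":0,"roll":0}
    - {"gripper":70,"x":-2.7,"y":4.2,"z":0,"roll":0}
    - {"gripper":70,"x":0,"y":0,"z":0,"roll":0}

```text
time_s: 2.08
eef_pos: [0.6199, -0.0437, 0.4039]
eef_rot: [0.0, 0.831, 0.556, -0.0]
wrist_force: [0.5, -0.3, 0.2]
opening: 0.701
```

```bash
cat >> h.py <<'E'
from scipy.spatial.transform import Rotation as R
def go(x,y,z):
    o=ctrl.get_obs(); w,a,b,c=o['eef_rot']; M=R.from_quat([a,b,c,w]).as_matrix()
    print(o['eef_pos'].round(4),'tool cm',(M.T@(np.array([x,y,z])-o['eef_pos'])*100).round(2),'F',o['wrist_force'].round(1),o['opening'])
E
python3 - <<'E'
from h import *
go(.653,-.0815,.28)
o,c=snap('wrist','w1.png'); print({k:v for k,v in c.items() if k!='img'})
E
```

```text
[ 0.6199 -0.0437  0.4039] tool cm [-2.22  4.5  12.39] F [ 0.5 -0.3  0.2] 0.701199774143259
{'fx': 297.3186396354542, 'fy': 297.3186396354542, 'cx': 255.25004764254223, 'cy': 192.10100949089107, 'tool_from_camera': array([[ 9.99999859e-01,  1.12795739e-04,  5.19550550e-04,
        -1.50162053e-03],
       [ 2.66078917e-04, -9.52223242e-01, -3.05402728e-01,
        -7.80275697e-02],
       [ 4.60279982e-04,  3.05402823e-01, -9.52223138e-01,
         3.08572063e-02],
       [ 0.00000000e+00,  0.00000000e+00,  0.00000000e+00,
         1.00000000e+00]])}
```

View pics/w1.png

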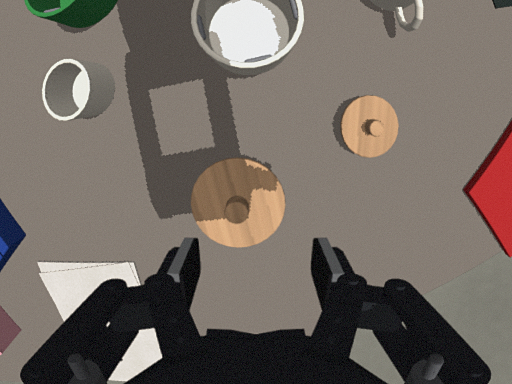

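The wrist view shows the plate centre at about (238,203) and the knob at about (237,208). The wide tub is at the top, near (247,25). I'll turn these into world positions.

```bash
cat >> h.py <<'E'
def wground(c,o,u,v,z):
    a,b=(u-c['cx'])/c['fx'],(v-c['cy'])/c['fy']; t=np.hypot(a,b); k=np.sin(t)/t
    T=np.array(c['tool_from_camera']); w,i,j,l=o['eef_rot']; M=R.from_quat([i,j,l,w]).as_matrix()
    d=M@T[:3,:3]@np.array([a*k,-b*k,-np.cos(t)]); p=o['eef_pos']+M@T[:3,3]
    return p+d*(z-p[2])/d[2]
E
python3 - <<'E'
from h import *
o=ctrl.get_obs(); c=ctrl.camera('wrist')
print(wground(c,o,238,203,.036),wground(c,o,237,208,.063), wground(c,o,237,205,.063))
h=cv2.cvtColor(c['img'],cv2.COLOR_RGB2HSV)
m=((h[...,1]>90)&(h[...,0]<25)&(h[...,2]>60)).astype(np.uint8)
m[:,300:]=0; m[255:]=0;m[:150]=0
cn=max(cv2.findContours(m,0,1)[0],key=cv2.contourArea)
p=np.array([wground(c,o,u,v,.035)[:2] for u,v in cv2.convexHull(cn)[:,0]])
from scipy.optimize import least_squares
print(least_squares(lambda q:np.hypot(*(p-q[:2]).T)-q[2],[*p.mean(0),.05],loss='soft_l1',f_scale=.002).x)
go(.653,-.0815,.28)
E
```

```text
[ 0.65057276 -0.07936009  0.036     ] [ 0.64724339 -0.07750128  0.063     ] [ 0.64397125 -0.07607098  0.063     ]
[ 0.65333744 -0.08335904  0.0576256 ]
[ 0.6186 -0.0408  0.404 ] tool cm [-2.46  4.74 12.39] F [-0.5 -0.8 -0.1] 0.6993095680308218
```

Call:
move_arm:
  moves:
    - {"gripper":70,"x":-0.9,"y":1.6,"z":4,"roll":0}
    - {"gripper":70,"x":-0.8,"y":1.6,"z":4,"roll":0}
    - {"gripper":70,"x":-0.8,"y":1.6,"z":4,"roll":0}
    - {"gripper":70,"x":0,"y":0,"z":0,"roll":0}
    - {"gripper":70,"x":0,"y":0,"z":0,"roll":0}

```text
time_s: 2.8
eef_pos: [0.6537, -0.0808, 0.2862]
eef_rot: [0.0, 0.83, 0.558, 0.0]
wrist_force: [0.4, 0.2, 1.0]
opening: 0.697
```

Run:
```python
from h import *
go(.653,-.082,.214)
o,c=snap('wrist','w2.png'); go(.653,-.082,.214)
```

```text
[ 0.6537 -0.0808  0.2862] tool cm [-0.15 -0.03  7.22] F [0.4 0.2 1. ] 0.6968216444840238
[ 0.654  -0.0809  0.2871] tool cm [-0.15 -0.07  7.31] F [-0.4 -0.6  0.1] 0.7013194121749424
```

View pics/w2.png

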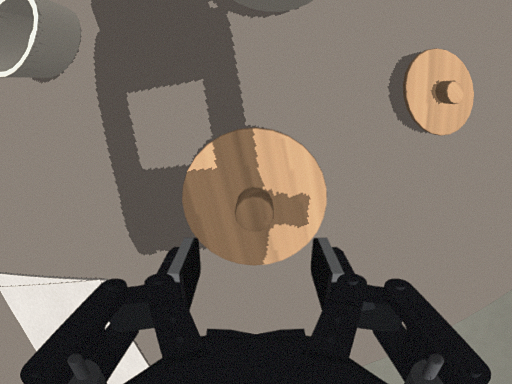

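The knob at about (254,209) is centred between the pads, whose midline is at about 256. Descending and gripping.

Call:
move_arm:
  moves:
    - {"gripper":70,"x":-0.1,"y":0,"z":3.5,"roll":0}
    - {"gripper":60,"x":0,"y":0,"z":3,"roll":0}
    - {"gripper":60,"x":0,"y":0,"z":0.7,"roll":0}
    - {"gripper":60,"x":0,"y":0,"z":0,"roll":0}
    - {"gripper":60,"x":0,"y":0,"z":0,"roll":0}

```text
time_s: 3.48
eef_pos: [0.6542, -0.0829, 0.215]
eef_rot: [0.001, 0.83, 0.557, 0.001]
wrist_force: [-0.8, 0.4, -0.0]
opening: 0.597
```

Call:
move_arm:
  moves:
    - {"gripper":10,"x":0,"y":0,"z":0,"roll":0}
    - {"gripper":10,"x":0,"y":0,"z":0,"roll":0}
    - {"gripper":10,"x":0,"y":0,"z":0,"roll":0}
    - {"gripper":10,"x":0,"y":0,"z":0,"roll":0}
    - {"gripper":10,"x":0,"y":0,"z":0,"roll":0}

```text
time_s: 4.1
eef_pos: [0.654, -0.083, 0.2142]
eef_rot: [0.001, 0.83, 0.557, 0.001]
wrist_force: [-0.2, 1.0, 6.5]
opening: 0.306
```

Gripped: the opening is about 26–28 mm. Lifting.

Call:
move_arm:
  moves:
    - {"gripper":10,"x":0,"y":0,"z":-1,"roll":0}
    - {"gripper":10,"x":0,"y":0,"z":-3,"roll":0}
    - {"gripper":10,"x":0,"y":0,"z":-4,"roll":0}
    - {"gripper":10,"x":0,"y":0,"z":-4,"roll":0}
    - {"gripper":10,"x":0,"y":0,"z":0,"roll":0}

```text
time_s: 4.72
eef_pos: [0.6545, -0.0832, 0.3374]
eef_rot: [0.003, 0.83, 0.557, 0.002]
wrist_force: [-0.7, -0.6, -1.0]
opening: 0.305
```

Run:
```python
from h import *
go(.465,.012,.334)
o,c=snap('wrist','w3.png'); go(.465,.012,.334)
```

```text
[ 0.6545 -0.0832  0.3374] tool cm [  1.62 -21.15   0.18] F [-0.7 -0.6 -1. ] 0.30503486070331
[ 0.6537 -0.083   0.3346] tool cm [ 1.630e+00 -2.106e+01 -1.000e-02] F [ 0.1  0.1 -2.1] 0.3040515551601214
```

View pics/w3.png

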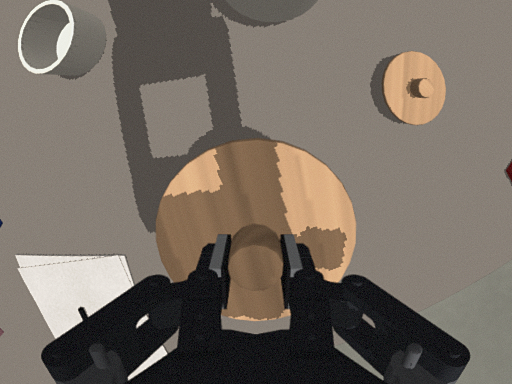

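The lid is held level by the knob at (255,258). The small tub (65,38) and small lid (415,88) are undisturbed. Carrying it over the tub.

Call:
move_arm:
  moves:
    - {"gripper":10,"x":0.3,"y":-4,"z":0,"roll":0}
    - {"gripper":10,"x":0.3,"y":-4,"z":0,"roll":0}
    - {"gripper":10,"x":0.4,"y":-4,"z":0,"roll":0}
    - {"gripper":10,"x":0.3,"y":-4,"z":0,"roll":0}
    - {"gripper":10,"x":0.3,"y":-4,"z":0,"roll":0}

```text
time_s: 5.4
eef_pos: [0.4723, 0.0085, 0.3307]
eef_rot: [-0.001, 0.83, 0.557, -0.001]
wrist_force: [0.2, 0.4, -1.3]
opening: 0.303
```

Call:
move_arm:
  moves:
    - {"gripper":10,"x":0,"y":-1.1,"z":0,"roll":0}
    - {"gripper":10,"x":0,"y":0,"z":0,"roll":0}
    - {"gripper":10,"x":0,"y":0,"z":0,"roll":0}

```text
time_s: 5.78
eef_pos: [0.465, 0.0115, 0.3326]
eef_rot: [0.0, 0.831, 0.557, 0.0]
wrist_force: [-0.5, 0.6, -1.8]
opening: 0.306
```

Run:
```python
from h import *
go(.465,.012,.334)
o,c=snap('wrist','w4.png'); o,s=snap('scene','s4.png'); go(.465,.012,.334)
a=cv2.resize(s['img'][110:260,190:350],(512,480)); cv2.imwrite('pics/a4.png',np.hstack([cv2.resize(c['img'],(400,300)),cv2.resize(s['img'][110:260,166:366],(400,300))])[:,:,::-1])
```

```text
[0.465  0.0115 0.3326] tool cm [ 0.05 -0.02 -0.14] F [-0.5  0.6 -1.8] 0.3059833886625371
[0.4649 0.0114 0.3326] tool cm [ 0.05 -0.02 -0.14] F [-0.  -1.  -0.9] 0.3048658606035003
```

View pics/a4.png

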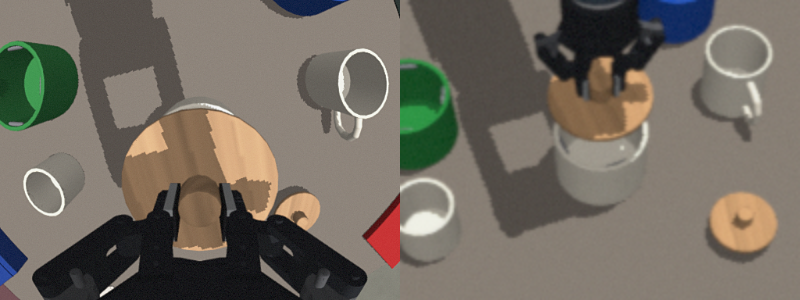

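The lid sits centred over the wide tub in both views. Lowering to seating height, about z 0.283.

Call:
move_arm:
  moves:
    - {"gripper":10,"x":0,"y":0,"z":2,"roll":0}
    - {"gripper":10,"x":0,"y":0,"z":1.5,"roll":0}
    - {"gripper":10,"x":0,"y":0,"z":1,"roll":0}
    - {"gripper":10,"x":0,"y":0,"z":0.5,"roll":0}
    - {"gripper":10,"x":0,"y":0,"z":0,"roll":0}

```text
time_s: 6.5
eef_pos: [0.4645, 0.0118, 0.2828]
eef_rot: [0.0, 0.83, 0.557, 0.0]
wrist_force: [1.1, -0.8, -2.5]
opening: 0.301
```

Call:
move_arm:
  moves:
    - {"gripper":10,"x":0,"y":0,"z":0.3,"roll":0}
    - {"gripper":10,"x":0,"y":0,"z":0.3,"roll":0}
    - {"gripper":10,"x":0,"y":0,"z":0,"roll":0}

```text
time_s: 6.88
eef_pos: [0.4649, 0.0117, 0.2777]
eef_rot: [0.001, 0.83, 0.557, 0.001]
wrist_force: [0.7, -1.4, 2.8]
opening: 0.303
```

Call:
move_arm:
  moves:
    - {"gripper":10,"x":0,"y":0,"z":0.3,"roll":0}
    - {"gripper":10,"x":0,"y":0,"z":0.3,"roll":0}
    - {"gripper":10,"x":0,"y":0,"z":0,"roll":0}

```text
time_s: 7.25
eef_pos: [0.4642, 0.0119, 0.2705]
eef_rot: [0.0, 0.83, 0.557, 0.0]
wrist_force: [2.7, -2.3, -1.8]
opening: 0.308
```

Call:
move_arm:
  moves:
    - {"gripper":10,"x":0,"y":0,"z":0.3,"roll":0}
    - {"gripper":10,"x":0,"y":0,"z":0,"roll":0}

```text
time_s: 7.5
eef_pos: [0.4646, 0.0119, 0.27]
eef_rot: [0.0, 0.83, 0.557, -0.0]
wrist_force: [-8.5, -0.7, 24.3]
opening: 0.305
```

The push dipped past the seal and then stopped firmly at 24 N with z at 0.270, so the lid is at about 56 mm. I'll release and retreat.

Call:
move_arm:
  moves:
    - {"gripper":10,"x":0,"y":0,"z":0,"roll":0}
    - {"gripper":10,"x":0,"y":0,"z":-0.1,"roll":0}
    - {"gripper":70,"x":0,"y":0,"z":-0.1,"roll":0}
    - {"gripper":70,"x":0,"y":0,"z":0,"roll":0}
    - {"gripper":70,"x":0,"y":0,"z":0,"roll":0}

```text
time_s: 8.12
eef_pos: [0.4639, 0.0121, 0.2692]
eef_rot: [-0.001, 0.83, 0.557, -0.0]
wrist_force: [0.3, -0.4, -0.4]
opening: 0.699
```

Call:
move_arm:
  moves:
    - {"gripper":70,"x":0,"y":0,"z":-1,"roll":0}
    - {"gripper":70,"x":0,"y":0,"z":-4,"roll":0}
    - {"gripper":70,"x":0,"y":0,"z":-5,"roll":0}
    - {"gripper":70,"x":0,"y":0,"z":-5,"roll":0}
    - {"gripper":70,"x":0,"y":0,"z":0,"roll":0}

```text
time_s: 8.75
eef_pos: [0.4653, 0.0118, 0.4249]
eef_rot: [0.003, 0.83, 0.557, 0.003]
wrist_force: [0.4, -0.4, -0.2]
opening: 0.699
```

Run:
```python
from h import *
o,c=snap('wrist','w5.png'); o,s=snap('scene','s5.png')
cv2.imwrite('pics/a5.png',np.hstack([cv2.resize(c['img'],(400,300)),cv2.resize(s['img'][110:260,166:366],(400,300))])[:,:,::-1])
print(o['wrist_force'],o['opening'],o['eef_pos'])
from scipy.optimize import least_squares
h=cv2.cvtColor(c['img'],cv2.COLOR_RGB2HSV)
m=((h[...,1]>90)&(h[...,0]<25)&(h[...,2]>60)).astype(np.uint8)
cn=max(cv2.findContours(m,0,1)[0],key=cv2.contourArea)
for z in (.092,.104):
    p=np.array([wground(c,o,u,v,z)[:2] for u,v in cv2.convexHull(cn)[:,0]])
    r=least_squares(lambda q:np.hypot(*(p-q[:2]).T)-q[2],[*p.mean(0),.05],loss='soft_l1',f_scale=.002); print(z,r.x,r.cost)
```

```text
[ 0.07654659  0.25767206 -0.01952968] 0.7023999439964708 [0.46455235 0.01192748 0.42221153]
0.092 [0.46041191 0.01124558 0.05675387] 2.8324273275048294e-07
0.104 [0.45766288 0.01240279 0.0544759 ] 2.610454129474444e-07
```

View pics/a5.png

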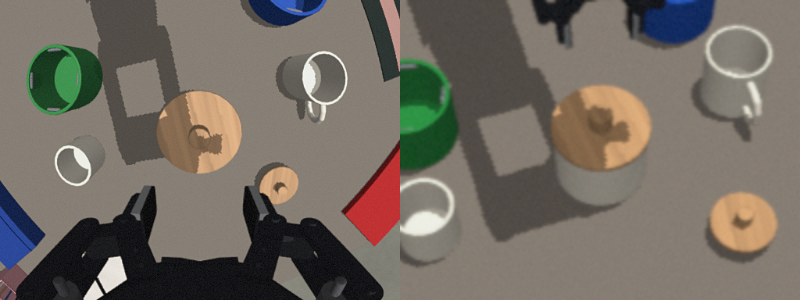

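The lid sits flat on the wide tub (scene crop (600,125)) with no gap, and both small bystanders are in place. The hand is clear, with force near 0. Handing in.

```bash
python3 -c "
from bench import ctrl
print(ctrl.hand_in())"
```

```text
the job is handed in; nothing more can be done
None
```

I closed the wide tub with the larger lid and handed the job in at about 9 s of the 38 s allowed; the hand-in reports no verdict.

- **Pressing home:** I gripped the lid by its knob, centred it over the tub and pushed it down. It met a few newtons of resistance at the seal and then stopped firmly at 24 N. The wrist height there (0.270 m) puts the lid about 56 mm above the tub's underside, which is the fully home height.
- **After letting go:** The wrist force was about 0 and the gripper was well clear. The scene picture shows the plate level on the rim with no visible gap. The small tub, small lid, mug and the blue and green tubs appeared undisturbed by eye; I did not re-measure them.
- **Small disagreements:** The last camera fit put the lid's centre about 5 mm in x from the tub position measured at the start. It also gave a plate radius of 56.8 mm against the true 58 mm, so the fit was slightly off. I did not re-measure the tub itself at the end.
- **Rejected moves:** The first three move calls were rejected because they left out some fields, and no time passed.

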